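Shift the infeed gearbox out of neutral and lock the selector

TASK

The infeed gearbox was left in neutral. Pull its black selector knob up against the spring, turn it to the green dot and let it drop fully home in the notch there; the notched plate was set by eye, so the notch lies near the dot rather than exactly on it and has to be felt for, without ever forcing the tooth against the plate. Then swing the red keeper fully round over the knob's collar against its stop, not forcing it, let go, and leave the other things on the table where they stand.

Things in the scene. Friction and masses are not known exactly. Their poses are not given: they have to be found in the camera images.
- gearbox: Blue-grey cast gearbox fixed to the table, motor at its right (-y) end, bare aluminium deck on top at height 70 mm. Origin on the table under the selector's axis; x points away from the robot, y to its left, apart from a yaw of up to 0.2 rad; z up. Case x -66 to +66 mm, y -77 to +127 mm; motor on to y -168 mm (below height 90 mm), coupling to y +151 mm; feet x -75 to +75 mm, 12 mm high.
- can_seamer: The tall can seamer behind the gearbox, fixed, over 1 m high; solid from x = 0.56 m on for y from -0.19 to +0.08 m, with a lever at y = 0.08 m that reaches out to x = 0.51 m at height 0.18 to 0.24 m. Keep the arm in front of it. Origin on the table at [0.69, -0.04, 0].
- knob_grip (a point): Middle of the black bar grip of the selector knob, on the turning axis, 114 mm above the table when the knob is home (16 mm below the bar's top, 26 mm above the collar below it). The bar is 44 mm long along its own x, 14 mm thick along its own y (grip it across these faces), upright faces 36 mm high. A steel collar (68 mm across, 8 mm thick, top 88 mm above the table when home) turns with it. The white pointer lies along its own -x.
- pointer_tip (a point): Tip of the white pointer on the collar, 40 mm from the selector's axis; it shows which way the knob is set.
- selector_knob: The knob with collar, bar grip, and a steel tooth under the collar, in line with the pointer, 24 to 33 mm from the axis and 7 mm wide (the notches are 9.5 mm wide). Origin on the axis, 70 mm above the table when the knob is home; z up; -x towards the pointer.
- selector_lift (a joint): How far the knob is pulled up, m: 0 home, about 0.008 when the tooth rests on top of the notched plate, 0.012 at the upper stop; above 0.009 the tooth is clear of the plate and the knob turns freely. A spring pulls it down with about 6 N at home and 10 N at the upper stop, weight included.
- selector_turn (a joint): Angle of the knob on the gearbox, rad, anticlockwise seen from above; 0 with the pointer to the gearbox's front (-x); stops at -1.45 and +1.45. It turns easily and stays where it is left. Starts in the wide neutral gap, at -0.1 to +0.1.
- index_plate: Brass notched plate under the collar, 90 mm across, 9 mm thick, clamped to the deck round the selector's axis; origin on the axis at deck height (this pose does not show how the plate is turned). As drawn it has a wide neutral gap (tooth free from -0.34 to +0.34 rad about the front) and two notches at -1.0 and +1.0 rad, in each of which the tooth has about 0.04 rad of play either way; the whole plate is clamped up to 0.22 rad off this either way, not shown by any reading.
- green_dot (a point): Green round button, 13 mm across, on the deck 55 mm from the selector's axis, at -1.0 or +1.0 rad from the gearbox's front; origin at its underside. The wanted notch is the one nearest to it.
- orange_dot (a point): Orange round button, alike, at the other of these two places (the fast drive, not wanted).
- keeper (a joint): Swing of the red keeper, rad: 0 to 0.3 at the start, well clear of the knob; 1.31 against its stop, with the blade over the rim of the collar, 2 mm above it. It grows clockwise seen from above. Stiff: takes 2 to 3 N at the post and stays where it is left. If the knob is not home its collar stands in the blade's way.
- keeper_arm: The red keeper: a flat blade 5 mm thick with its underside 90 mm above the table, reaching 35 mm one way from its pivot, and 46 mm the other way to an upright round post. Origin on the pivot; its own +y points towards the post.
- keeper_post (a point): Middle of the keeper's upright red post (14 mm across, standing 34 mm above the blade, top 129 mm above the table), at height 114 mm; 46 mm from the pivot.
- keeper_pivot (a point): The keeper's pivot, fixed on the gearbox deck 64 mm to the left (+y of the gearbox) of the selector's axis, at height 90 mm. With the keeper at its stop the post lies straight beyond it, 110 mm from the selector's axis.
- carrier: Black plastic six-can carrier, 134 x 200 x 17 mm, lying on the table behind the gearbox on the right; leave alone. Origin at its underside.
- beaker: Clear sample beaker, 56 mm wide, 79 mm tall, on the left; leave alone. Origin at its underside.
- stamp: Hand stamp with red handle, 34 x 34 x 70 mm; leave alone. Origin at its underside.
- spray: White spray bottle, 206 mm tall, on the left; leave alone. Origin at its underside.
- tape: Roll of brown tape, 101 mm across, 48 mm high, at the far left; leave alone. Origin at its underside.

How it is judged:
By the outcome, as a careful person would: the job done as asked, in the order asked, and still so for the second after the job is handed in, with the robot touching nothing.
It also fails if it takes over 58 s, if anything falls off the work surface, if the arm or the gripper's body presses on something with over 40 N, if the wrist force passes 120 N, or if a joint passes its speed limit or range.

ROBOT

A 6-joint arm with a two-finger parallel gripper is mounted at the origin on a cart in front of the work surface, level with it; the furniture and walls round the work are solid. World frame = base frame: x ahead of the robot, y to its left, z up, the work surface at z = 0. Lengths are in mm, angles in rad, forces in N, time in s.
With the tool pointing down it reaches from about 275 to 1000 mm from the base axis. Payload 8.4 kg.
Tool frame: the origin (TCP) lies midway between the tips of the shut fingers; the grasp point (between the pads) lies 19 mm behind it; z points along the fingers, y is the direction in which the jaws open and shut (so a half turn about z gives the same grasp; the last joint's range is limited). The gripper opens to 85 mm and grips with 20 to 120 N. Pads are 22 mm wide; open, the fingers measure 114 mm over their backs; the gripper's body (76 mm by 85 mm) begins 54 mm behind the grasp point. The pads swing forward as they close: fully open they stand 13 mm farther back than shut.
Start: joints at [1.187, 0.353, 1.633, -0, 1.155, -0.002], TCP at [232.868, 580, 231.281] pointing down, gripper open.
Joint ranges: [-2.63, 2.63], [-0.92, 2.1], [0.06, 2.66], [-1.3, 4.44], [0, 2.69], [-3.02, 3.02]. Speed limits (rad/s): [2.22, 2.22, 2.79, 3.14, 3.14, 3.14].

INTERFACE

Orientations are given as [roll, pitch, yaw] about the fixed x, y, z axes, in that order (R = Rz(yaw) Ry(pitch) Rx(roll)).
In Python, from rig import * gives the robot as it stands.
- The arm moves only by the tool play_rows, never from a script. Its argument "moves" is a list of rows, each a list of 3 entries, a list of its own where there are three numbers: the shift along the tool's x, y, z in m, then the turn, a rotation vector about the tool's x, y, z in rad, then the opening in per cent of the stroke, from 0 (shut) to 100 (fully open). In form: [[[x, y, z], [rx, ry, rz], fingers], ...]. A call has 1 to 20 rows; each row shifts and turns the commanded pose from where the row before left it, along the tool's axes as they then stand; what a row does not reach is not made up. A row lasts 1/10 s, in which the tool goes at most 50 mm and 8.59 degrees, less where a joint would pass 70% of its speed; a pose out of reach is approached as far as the arm can. A call is refused whole if a number of a shift passes 0.05 or a number of a turn 0.15, either way. A call with a gripper value outside its range is refused whole. The fingers move at their own pace and stop on an object; "squeeze" is the grip in N (left out, the last holds). Time passes only in rows, so rows that do not move let the fingers close. It gives the time, the measured TCP pose, the force and the opening at its end, in the units of the state.
- sense(): the state, without advancing time (a new reading comes with each control period).
- grab_frame(name): name is "side" or "top"; returns a dict with "pixels" (400x640x3 uint8, red, green, blue), "intrinsics" (3x3 intrinsics, pixels), "distortion" ([k1, k2, p1, p2, k3] as OpenCV has them; the pictures are not rectified), "R" (3x3) and "t" (3): a world point X has camera coordinates R X + t. Camera axes: x right, y down, z forward; pixel columns grow to the right and rows downward; lengths in mm; the calibration is good to about 2 mm. A picture is of the moment at which its call begins. There is no depth.
- sign_off(): hands the job in, once; it reports no verdict.
The state is a dict: "clock": time; "qpos": joint angles; "qvel": joint speeds; "joint_efforts": joint torques, N m; "eef_pos": TCP position; "tcp_rot": TCP orientation; "contact_force": force on the tool from outside, world axes, zero at the start; "wrist_torque": the same for the moment, N m; "opening": opening from 0.0 (shut) to 1.0 (fully open).
Only numpy, scipy, OpenCV 4.12 (cv2) and the standard library are available. Lean on these libraries where they do the work, as an engineer would, in place of code of your own. Each camera call takes 0.05 s, during which the arm holds its last target. There are 200 camera calls.

## Working session

There is one attempt and no reset: what is moved stays moved. The work goes in short steps, Python scripts to look and compute and a tool call to move; the robot and the scene stay as the last step left them, time stands still between calls to the robot, and variables do not carry over. Pictures are saved under pics/ and viewed, about 8 in all and at most 12, crops included, and the job is handed in when it is done.

Besides the shell and the picture viewer there is one more tool, called in YAML: its name, and indented under it one key for each argument. play_rows: Moves the arm, as the interface text tells. Its arguments: {"type":"object","properties":{"moves":{"type":"array"},"squeeze":{"type":"number"}},"required":["moves"]}

```bash
mkdir -p pics; ls
python3 - <<'E'
from rig import *
import cv2,numpy as np
for n in("side","top"):
    f=grab_frame(n); cv2.imwrite(f"pics/{n}0.png",f["pixels"][:,:,::-1]); R=np.array(f["R"]);print(n,f["intrinsics"],f["distortion"],-R.T@np.array(f["t"]),R[2])
print(sense())
E
```

```text
pics
side [[386.81461389   0.         319.2225801 ]
 [  0.         386.81461389 199.94887449]
 [  0.           0.           1.        ]] [-0.07786928  0.          0.          0.          0.        ] [ 251.73312329 -628.804125    712.12489565] [ 0.3085244   0.69891588 -0.64523584]
top [[465.35034493   0.         314.83315543]
 [  0.         465.35034493 194.02100631]
 [  0.           0.           1.        ]] [-0.11345925  0.          0.          0.          0.        ] [ 298.54550731   16.14957585 1441.23691267] [ 0.19355671 -0.01128881 -0.98102414]
{'clock': 0.1, 'qpos': array([ 1.18659913e+00,  3.53616301e-01,  1.63407801e+00, -1.42765193e-05,
        1.15523633e+00, -2.37374458e-03]), 'qvel': array([ 0.00111089, -0.00063279, -0.00185482, -0.00071038,  0.00094093,
       -0.00125949]), 'joint_efforts': array([ 2.85950427e-04, -6.06350756e+01, -3.42821431e+01, -1.35329510e-04,
        3.91382622e-03,  3.83316956e-05]), 'eef_pos': array([232.70234257, 579.57602996, 230.60559789]), 'tcp_rot': array([-3.14025464e+00,  9.87764940e-06,  2.75977498e+00]), 'contact_force': array([ 0.05713714,  0.10314638, -0.15817321]), 'wrist_torque': array([ 0.02579148, -0.0112162 , -0.02298379]), 'opening': 0.9983441228822104}
```

View pics/top0.png

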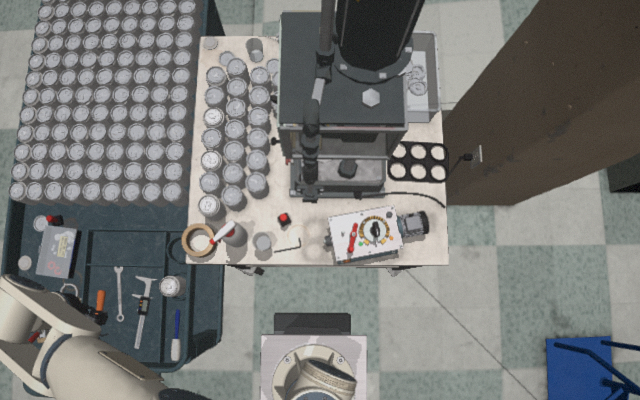

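View pics/side0.png

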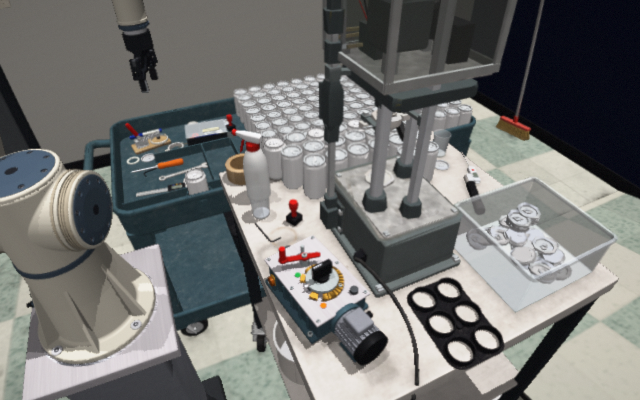

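The top view shows the gearbox near px (365,235), and the side view shows it near (318,280). I'll enlarge both.

Run:
```python
import cv2,numpy as np
a=cv2.imread("pics/top0.png")[200:270,320:440];b=cv2.imread("pics/side0.png")[225:345,250:390]
a=cv2.resize(a,None,fx=6.5,fy=6.5,interpolation=2);cv2.imwrite("pics/topc.png",a)
b=cv2.resize(b,None,fx=5,fy=5,interpolation=2);cv2.imwrite("pics/sidec.png",b)
```

```text
(no output)
```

View pics/topc.png

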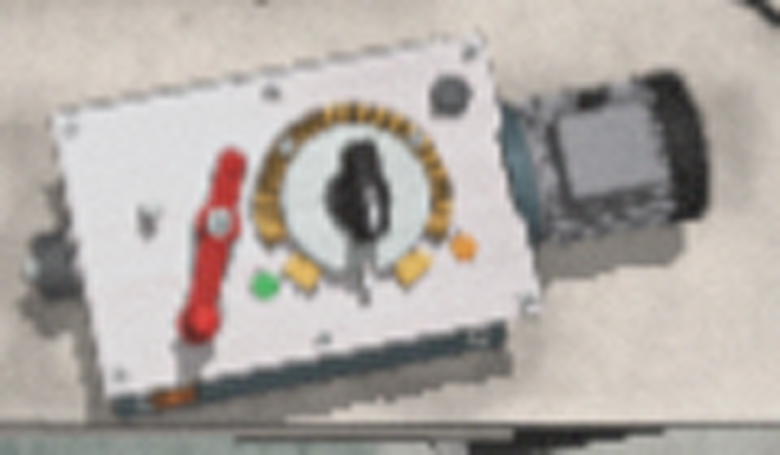

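View pics/sidec.png

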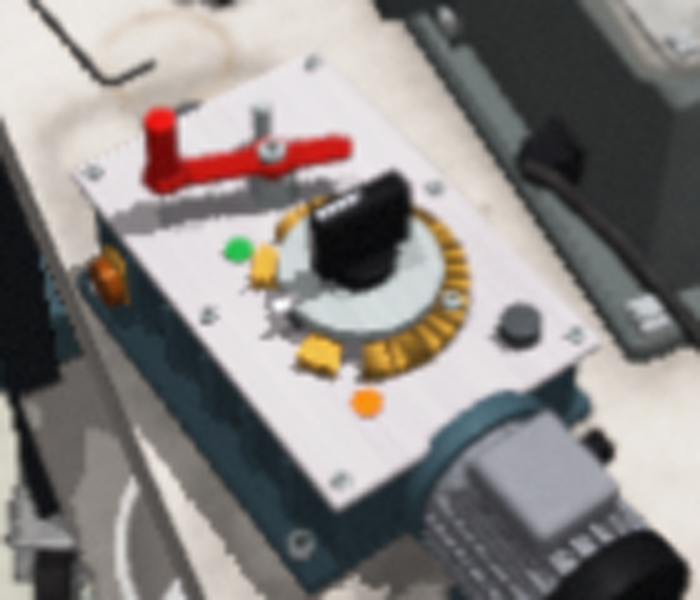

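The crops give the following positions:

| Feature | Top crop px | Side crop px |
|---|---|---|
| Green dot | (265,285) | (238,250) |
| Orange dot | (463,247) | (367,403) |
| Keeper pivot | (218,221) | (272,150) |
| Keeper post | (201,316) | (161,118) |
| Pointer tip | (364,300) | (270,325) |

The notches show as gaps in the brass ring. I'll fit one model to all of these.

```bash
cat > h.py <<'E'
from rig import *
import cv2,numpy as np
from scipy.optimize import least_squares
def proj(f,P):
    r=cv2.Rodrigues(np.array(f["R"]))[0]
    return cv2.projectPoints(np.array(P,float).reshape(-1,1,3),r,np.array(f["t"],float),np.array(f["intrinsics"]),np.array(f["distortion"]))[0][:,0]
def W(p,X):
    x,y,a=p[:3];c,s=np.cos(a),np.sin(a);X=np.array(X,float)
    return np.c_[x+c*X[:,0]-s*X[:,1],y+s*X[:,0]+c*X[:,1],X[:,2]]
pol=lambda r,a,z:[-r*np.cos(a),-r*np.sin(a),z]   # a=0 front, anticlockwise
def model(p):
    k=p[3]; # keeper: at 1.31 post along +y, grows clockwise
    b=np.pi/2+1.31-k; post=[46*np.cos(b),64+46*np.sin(b),129]
    return [pol(55,-1,74),pol(55,1,74),[0,64,98],post,pol(40,p[4],86),pol(42,-1+p[5],79),pol(42,1+p[5],79),
     [-66,127,70],[66,127,70],[66,-77,70],[-66,-77,70]]
E
cat > fit.py <<'E'
from h import *
T=np.array([(265,285),(463,247),(218,221),(201,316),(364,300),(280,255),(437,248),(108,398),(52,115),(478,38),(540,312)])
S=np.array([(238,250),(367,403),(272,150),(161,118),(270,325),(277,240),(342,362),(78,178),(312,55),(600,345),(343,510)])
T=(T+.5)/6.5-.5+[320,200];S=(S+.5)/5-.5+[250,225]
w=np.array([1,1,1,1,1,1,1,.3,.3,.3,.3])[:,None]
ft,fs=grab_frame("top"),grab_frame("side")
def res(p):
    P=W(p,model(p));return np.r_[((proj(ft,P)-T)*w).ravel(),((proj(fs,P)-S)*w).ravel()]
r=least_squares(res,[440,-40,.1,.15,0,0],x_scale=[10,10,.1,.1,.1,.1],loss='soft_l1')
print(r.x.round(3));n=len(T)
R=res(r.x);print((R[:2*n].reshape(-1,2)/w).round(1).tolist());print((R[2*n:].reshape(-1,2)/w).round(1).tolist())
print(W(r.x,model(r.x)).round(0))
E
python3 fit.py
```

```text
[ 4.55886e+02 -1.76777e+02  1.87000e-01  1.81000e-01 -1.06000e-01
 -1.83000e-01]
[[0.8, 1.1], [0.9, 1.2], [1.0, 1.2], [0.6, 1.2], [0.7, -0.8], [0.2, 0.5], [-0.0, 1.6], [0.3, 0.9], [0.6, 0.6], [1.7, 0.4], [1.4, 1.5]]
[[0.3, -1.0], [-0.0, -1.0], [0.4, -0.0], [-0.1, -1.0], [0.7, -4.0], [-0.1, -1.3], [0.8, -0.0], [-1.3, -1.8], [1.7, -1.8], [1.1, -0.8], [-1.6, -0.4]]
[[ 418. -137.   74.]
 [ 435. -228.   74.]
 [ 444. -114.   98.]
 [ 399. -102.  129.]
 [ 416. -180.   86.]
 [ 433. -142.   79.]
 [ 433. -212.   79.]
 [ 367.  -64.   70.]
 [ 497.  -40.   70.]
 [ 535. -240.   70.]
 [ 405. -265.   70.]]
```

play_rows:
  moves:
    - [[-0.03,-0.038,-0.003],[0,0,0],50]
    - [[-0.03,-0.038,-0.003],[0,0,0],50]
    - [[-0.03,-0.038,-0.003],[0,0,0],50]
    - [[-0.03,-0.038,-0.003],[0,0,0],50]
    - [[-0.03,-0.038,0],[0,0,0],50]
    - [[-0.03,-0.038,0],[0,0,0],50]
    - [[-0.03,-0.038,0],[0,0,0],50]
    - [[-0.03,-0.038,0],[0,0,0],50]
    - [[-0.03,-0.038,0],[0,0,0],50]
    - [[-0.03,-0.038,0],[0,0,0],50]
    - [[-0.03,-0.038,0],[0,0,0],50]
    - [[-0.03,-0.038,0],[0,0,0],50]
    - [[-0.03,-0.038,0],[0,0,0],50]
    - [[-0.03,-0.038,0],[0,0,0],50]
    - [[0,0,0],[0,0,-0.14],50]
    - [[0,0,0],[0,0,-0.14],50]
    - [[0,0,0],[0,0,-0.14],50]
    - [[0,0,0],[0,0,0],50]
  squeeze: 40

```text
clock: 2.0
eef_pos: [424.3, -70.4, 243.2]
tcp_rot: [3.142, -0.0, -3.102]
contact_force: [0.3, 0.9, 0.2]
opening: 0.498
```

play_rows:
  moves:
    - [[0,0,0],[0,0,-0.04],50]
    - [[-0.008,-0.036,0.02],[0,0,0],50]
    - [[-0.008,-0.036,0.02],[0,0,0],50]
    - [[-0.008,-0.036,0.02],[0,0,0],50]
    - [[0,0,0],[0,0,0],50]
    - [[0,0,0],[0,0,0],50]

```text
clock: 2.6
eef_pos: [456.3, -176.1, 182.7]
tcp_rot: [3.141, -0.002, -3.068]
contact_force: [-0.8, 0.3, 0.2]
opening: 0.501
```

Run:
```python
from h import *
s=sense();print(s["eef_pos"],s["tcp_rot"])
a=[]
for n,(r,c,h,w) in dict(side=(195,230,150,160),top=(190,320,80,120)).items():
    f=grab_frame(n);k=5 if n=="side" else 4
    im=f["pixels"][:,:,::-1][r:r+h,c:c+w]
    im=cv2.resize(im,(400,int(h*400/w)),interpolation=2)
    t=proj(f,[s["eef_pos"]])[0];print(n,t)
    a.append(cv2.copyMakeBorder(im,0,400-im.shape[0],0,0,0))
cv2.imwrite("pics/v1.png",np.hstack(a))
```

```text
[ 456.34546886 -176.1144571   182.68419787] [ 3.14063817e+00 -1.54681902e-03 -3.06805848e+00]
side [321.86153232 244.91737918]
top [379.70787087 227.10621489]
```

View pics/v1.png

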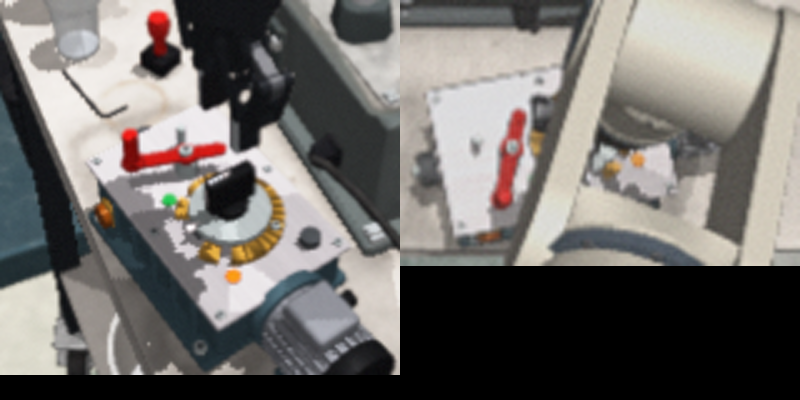

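The fingers (crop ≈(215,105) and (245,145)) straddle the black bar (≈(232,185)) with the keeper clear. One quick check of the axis against the bar top before I descend.

Run:
```python
from h import *
for n in("side","top"):
    f=grab_frame(n)
    for dx in(0,22,-22):
        c,s=np.cos(.08),np.sin(.08)
        p=proj(f,[[455.9+dx*c,-176.8+dx*s,130]])[0]
        print(n,dx,p,(p-[250,225])*5 if n=="side" else (p-[320,200])*6.5)
```

```text
side 0 [321.81235519 263.73928118] [359.06177596 193.69640589]
side 22 [331.56109157 259.59964619] [407.80545786 172.99823095]
side -22 [311.85957708 267.95767735] [309.29788539 214.78838675]
top 0 [377.17809751 229.55647392] [371.6576338  192.11708051]
top 22 [376.4308117  221.90044008] [366.80027603 142.35286052]
top -22 [377.92571663 237.25422402] [376.51715811 242.15245611]
```

play_rows:
  moves:
    - [[0,0.001,0.02],[0,0,0],50]
    - [[0,0,0.02],[0,0,0],50]
    - [[0,0,0.02],[0,0,0],50]
    - [[0,0,0.015],[0,0,0],50]
    - [[0,0,0.009],[0,0,0],50]
    - [[0,0,0],[0,0,0],50]
    - [[0,0,0],[0,0,0],30]
    - [[0,0,0],[0,0,0],25]
    - [[0,0,0],[0,0,0],20]
    - [[0,0,0],[0,0,0],20]

```text
clock: 3.8
eef_pos: [457.0, -175.1, 99.8]
tcp_rot: [-3.141, 0.001, -3.063]
contact_force: [0.3, 0.2, -0.5]
opening: 0.202
```

play_rows:
  moves:
    - [[0,0,0],[0,0,0],10]
    - [[0,0,0],[0,0,0],0]
    - [[0,0,0],[0,0,0],0]
    - [[0,0,0],[0,0,0],0]
  squeeze: 40

```text
clock: 4.2
eef_pos: [457.0, -175.3, 99.8]
tcp_rot: [-3.141, 0.001, -3.063]
contact_force: [-2.2, -1.1, 5.7]
opening: 0.156
```

```bash
cat > s.py <<'E'
from rig import *
s=sense();[print(k,s[k].round(3) if hasattr(s[k],'round') else s[k]) for k in("clock","eef_pos","tcp_rot","contact_force","wrist_torque","opening","qpos")]
E
python3 s.py
```

```text
clock 4.2
eef_pos [ 456.993 -175.267   99.806]
tcp_rot [-3.141e+00  1.000e-03 -3.063e+00]
contact_force [-2.191 -1.079  5.691]
wrist_torque [-0.104  0.284 -0.001]
opening 0.15618317518400518
qpos [-0.369  0.323  2.031 -0.     0.787 -2.018]
```

play_rows:
  moves:
    - [[0,0,-0.004],[0,0,0],0]
    - [[0,0,-0.004],[0,0,0],0]
    - [[0,0,-0.0025],[0,0,0],0]
    - [[0,0,0],[0,0,0],0]
    - [[0,0,0],[0,0,0],0]

```text
clock: 4.7
eef_pos: [456.8, -175.1, 109.7]
tcp_rot: [-3.141, 0.0, -3.063]
contact_force: [2.3, -3.5, -8.7]
opening: 0.156
```

```bash
python3 s.py
```

```text
clock 4.7
eef_pos [ 456.783 -175.142  109.743]
tcp_rot [-3.141  0.    -3.063]
contact_force [ 2.282 -3.477 -8.729]
wrist_torque [-0.698 -0.547  0.032]
opening 0.15555637076866288
qpos [-0.369  0.306  2.025 -0.     0.81  -2.018]
```

play_rows:
  moves:
    - [[0,0,-0.001],[0,0,0],0]
    - [[0,0,0],[0,0,0],0]
    - [[0,0,0],[0,0,0],0]

```text
clock: 5.0
eef_pos: [456.8, -175.1, 110.7]
tcp_rot: [-3.141, 0.0, -3.063]
contact_force: [2.5, -4.1, -9.0]
opening: 0.158
```

```bash
python3 s.py
```

```text
clock 5.0
eef_pos [ 456.798 -175.125  110.696]
tcp_rot [-3.141  0.    -3.063]
contact_force [ 2.454 -4.124 -9.009]
wrist_torque [-0.781 -0.528  0.01 ]
opening 0.15789900034112245
qpos [-0.369  0.305  2.024 -0.     0.812 -2.018]
```

play_rows:
  moves:
    - [[0,0,-0.0006],[0,0,0],0]
    - [[0,0,0],[0,0,0],0]
    - [[0,0,0],[0,0,0.05],0]
    - [[0,0,0],[0,0,0.05],0]
    - [[0,0,0],[0,0,0.05],0]
    - [[0,0,0],[0,0,0.05],0]
    - [[0,0,0],[0,0,0],0]
    - [[0,0,0],[0,0,0],0]

```text
clock: 5.8
eef_pos: [456.8, -175.0, 111.3]
tcp_rot: [3.142, 0.0, 3.021]
contact_force: [4.6, -2.8, -10.6]
opening: 0.158
```

```bash
python3 s.py
```

```text
clock 5.8
eef_pos [ 456.796 -174.96   111.29 ]
tcp_rot [3.142 0.    3.021]
contact_force [  4.618  -2.844 -10.632]
wrist_torque [-0.582 -0.705 -0.065]
opening 0.15821696874077423
qpos [-0.369  0.304  2.024  0.     0.813 -1.819]
```

play_rows:
  moves:
    - [[0,0,0],[0,0,0.07],0]
    - [[0,0,0],[0,0,0.07],0]
    - [[0,0,0],[0,0,0.07],0]
    - [[0,0,0],[0,0,0.07],0]
    - [[0,0,0],[0,0,0.07],0]
    - [[0,0,0],[0,0,0.07],0]
    - [[0,0,0],[0,0,0],0]
    - [[0,0,0],[0,0,0],0]

```text
clock: 6.6
eef_pos: [456.9, -174.7, 111.4]
tcp_rot: [3.141, 0.0, 2.602]
contact_force: [5.7, 0.5, -9.9]
opening: 0.16
```

```bash
python3 s.py
```

```text
clock 6.6
eef_pos [ 456.893 -174.717  111.362]
tcp_rot [3.141 0.    2.602]
contact_force [ 5.715  0.457 -9.873]
wrist_torque [-0.067 -1.005  0.002]
opening 0.15987390577159002
qpos [-3.690e-01  3.040e-01  2.024e+00  1.000e-03  8.140e-01 -1.401e+00]
```

play_rows:
  moves:
    - [[0,0,0],[0,0,0.08],0]
    - [[0,0,0],[0,0,0.08],0]
    - [[0,0,0],[0,0,0.08],0]
    - [[0,0,0],[0,0,0.08],0]
    - [[0,0,0],[0,0,0.08],0]
    - [[0,0,0],[0,0,0.043],0]
    - [[0,0,0],[0,0,0],0]
    - [[0,0,0],[0,0,0],0]

```text
clock: 7.4
eef_pos: [457.2, -174.6, 111.5]
tcp_rot: [3.14, -0.0, 2.159]
contact_force: [6.1, 1.5, -10.1]
opening: 0.158
```

```bash
python3 s.py
python3 - <<'E'
from h import *
f=grab_frame("side");im=f["pixels"][:,:,::-1][245:310,280:360]
cv2.imwrite("pics/v2.png",cv2.resize(im,None,fx=9,fy=9,interpolation=2))
for a in(-1,-1.1,-1.2): print((proj(f,W([456.5,-175,.187],[pol(40,a,97),pol(42,a,79)]))-[280,245])*9)
E
```

```text
clock 7.4
eef_pos [ 457.189 -174.559  111.459]
tcp_rot [ 3.14  -0.     2.159]
contact_force [  6.116   1.513 -10.104]
wrist_torque [ 0.301 -1.258 -0.048]
opening 0.15754212294729625
qpos [-3.680e-01  3.040e-01  2.024e+00  1.000e-03  8.130e-01 -9.570e-01]
[[212.58827629 205.99074427]
 [207.17191333 253.89166048]]
[[220.57880471 193.68017111]
 [215.44753528 241.00795047]]
[[230.03271018 182.08452035]
 [225.23270943 228.87508668]]
```

View pics/v2.png

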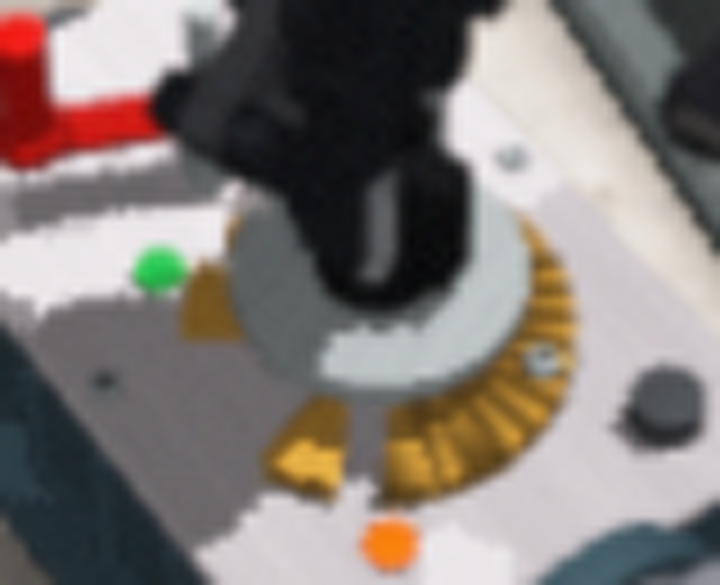

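The pointer is hidden behind the gripper. The left notch shows at ≈(222,245) and the right one at ≈(365,440). I'll turn the right notch into an angle, using the dots (160,268) and (390,545) to take out bias.

Run:
```python
from h import *
f=grab_frame("side")
P=lambda r,a,z:(proj(f,W([456.5,-175,.187],[pol(r,a,z)]))[0]-[280,245])*9
print("green",P(55,-1,74),"or",P(55,1,74))
for o in(-.22,-.18,-.14,-.1): print(o,P(44,1+o,79),P(36,1+o,79),P(44,-1+o,79))
```

```text
green [157.00675841 250.87392318] or [385.98008449 525.46809793]
-0.22 [339.6605933 467.0879633] [346.41353551 437.39312332] [220.47038914 222.70677468]
-0.18 [347.61674353 468.15646202] [352.87520466 438.25366664] [216.06374849 227.60810187]
-0.14 [355.62354619 468.95962912] [359.37709466 438.90038323] [211.89513469 232.65004104]
-0.1 [363.66657937 469.49583705] [365.90774088 439.33201463] [207.97177745 237.82561221]
```

play_rows:
  moves:
    - [[0,0,0.0015],[0,0,0],0]
    - [[0,0,0.0015],[0,0,0],0]
    - [[0,0,0.0005],[0,0,0],0]
    - [[0,0,0],[0,0,0],0]
    - [[0,0,0],[0,0,0],0]

```text
clock: 8.0
eef_pos: [457.2, -174.5, 108.0]
tcp_rot: [3.14, -0.0, 2.159]
contact_force: [5.7, 1.3, -8.6]
opening: 0.157
```

play_rows:
  moves:
    - [[0,0,0.0005],[0,0,0],0]
    - [[0,0,0],[0,0,0],0]
    - [[0,0,0],[0,0,0],0]

```text
clock: 8.3
eef_pos: [457.2, -174.6, 107.5]
tcp_rot: [3.14, -0.0, 2.159]
contact_force: [5.7, 1.6, -8.3]
opening: 0.158
```

play_rows:
  moves:
    - [[0,0,0.0004],[0,0,0],0]
    - [[0,0,0],[0,0,0],0]
    - [[0,0,0],[0,0,0],0]

```text
clock: 8.6
eef_pos: [457.2, -174.6, 107.2]
tcp_rot: [3.14, -0.0, 2.159]
contact_force: [6.7, 2.6, -8.1]
opening: 0.159
```

play_rows:
  moves:
    - [[0,0,0.0004],[0,0,0],0]
    - [[0,0,0],[0,0,0],0]
    - [[0,0,0],[0,0,0],0]

```text
clock: 8.9
eef_pos: [457.2, -174.6, 106.8]
tcp_rot: [3.14, -0.0, 2.159]
contact_force: [5.1, 1.8, -8.9]
opening: 0.154
```

play_rows:
  moves:
    - [[0,0,0.0005],[0,0,0],0]
    - [[0,0,0],[0,0,0],0]
    - [[0,0,0],[0,0,0],0]

```text
clock: 9.2
eef_pos: [457.2, -174.6, 106.3]
tcp_rot: [3.14, -0.0, 2.159]
contact_force: [5.9, 2.0, -7.8]
opening: 0.156
```

play_rows:
  moves:
    - [[0,0,0.0005],[0,0,0],0]
    - [[0,0,0],[0,0,0],0]
    - [[0,0,0],[0,0,0],0]

```text
clock: 9.5
eef_pos: [457.2, -174.6, 105.8]
tcp_rot: [3.14, -0.0, 2.159]
contact_force: [5.3, 1.9, -8.3]
opening: 0.154
```

play_rows:
  moves:
    - [[0,0,0.001],[0,0,0],0]
    - [[0,0,0.001],[0,0,0],0]
    - [[0,0,0],[0,0,0],0]
    - [[0,0,0],[0,0,0],0]

```text
clock: 9.9
eef_pos: [457.2, -174.6, 103.8]
tcp_rot: [3.14, -0.0, 2.159]
contact_force: [5.0, 2.5, -8.3]
opening: 0.155
```

```bash
python3 s.py
```

```text
clock 9.9
eef_pos [ 457.199 -174.559  103.831]
tcp_rot [ 3.14  -0.     2.159]
contact_force [ 5.047  2.546 -8.346]
wrist_torque [ 0.411 -1.065 -0.058]
opening 0.15538625619059576
qpos [-3.680e-01  3.160e-01  2.029e+00  1.000e-03  7.960e-01 -9.570e-01]
```

play_rows:
  moves:
    - [[0,0,0.001],[0,0,0],0]
    - [[0,0,0.001],[0,0,0],0]
    - [[0,0,0.0005],[0,0,0],0]
    - [[0,0,0],[0,0,0],0]
    - [[0,0,0],[0,0,0],0]

```text
clock: 10.4
eef_pos: [457.2, -174.6, 101.4]
tcp_rot: [3.14, 0.0, 2.159]
contact_force: [4.3, 2.4, -6.5]
opening: 0.16
```

play_rows:
  moves:
    - [[0,0,0.0007],[0,0,0],0]
    - [[0,0,0],[0,0,0],0]
    - [[0,0,0],[0,0,0],0]

```text
clock: 10.7
eef_pos: [457.2, -174.6, 100.7]
tcp_rot: [3.14, -0.0, 2.159]
contact_force: [4.8, 1.8, -5.8]
opening: 0.155
```

play_rows:
  moves:
    - [[0,0,0.0006],[0,0,0],0]
    - [[0,0,0],[0,0,0],0]
    - [[0,0,0],[0,0,0],0]

```text
clock: 11.0
eef_pos: [457.2, -174.6, 100.1]
tcp_rot: [3.14, 0.0, 2.159]
contact_force: [4.8, 2.9, -6.3]
opening: 0.157
```

play_rows:
  moves:
    - [[0,0,0.0003],[0,0,0],0]
    - [[0,0,0],[0,0,0],0]
    - [[0,0,0],[0,0,0],0]

```text
clock: 11.3
eef_pos: [457.2, -174.6, 99.9]
tcp_rot: [3.14, 0.0, 2.159]
contact_force: [4.9, 2.8, -4.8]
opening: 0.156
```

```bash
python3 s.py
```

```text
clock 11.3
eef_pos [ 457.224 -174.58    99.922]
tcp_rot [3.14  0.    2.159]
contact_force [ 4.859  2.764 -4.798]
wrist_torque [ 0.411 -0.959 -0.019]
opening 0.15624335868167707
qpos [-3.680e-01  3.230e-01  2.031e+00  1.000e-03  7.870e-01 -9.570e-01]
```

play_rows:
  moves:
    - [[0,0,0],[0,0,0],20]
    - [[0,0,0],[0,0,0],30]
    - [[0,0,0],[0,0,0],40]
    - [[0,0,0],[0,0,0],40]
    - [[0,0,-0.02],[0,0,0],40]
    - [[0,0,-0.03],[0,0,0],40]
    - [[0,0,-0.03],[0,0,0],40]
    - [[0,0,-0.01],[0,0,0],40]
    - [[0,0,0],[0,0,0],40]

```text
clock: 12.2
eef_pos: [457.5, -175.3, 190.8]
tcp_rot: [3.14, 0.002, 2.157]
contact_force: [0.1, -0.5, -0.2]
opening: 0.402
```

```bash
python3 s.py
python3 - <<'E'
from h import *
f=grab_frame("side");im=f["pixels"][:,:,::-1][245:310,270:360]
cv2.imwrite("pics/v3.png",cv2.resize(im,None,fx=8,fy=8,interpolation=2))
k=lambda P:(proj(f,W([456.5,-175,.187],P))[0:]-[270,245])*8
print(k([pol(40,-1.17,86),pol(40,-1.17,94),pol(34,1.5,88),pol(34,1.5,96),[0,0,130],[0,0,138],pol(55,-1,74)]))
E
```

```text
clock 12.2
eef_pos [ 457.515 -175.324  190.77 ]
tcp_rot [3.140e+00 2.000e-03 2.157e+00]
contact_force [ 0.12  -0.505 -0.222]
wrist_torque [-0.064 -0.011  0.012]
opening 0.40166199960156224
qpos [-0.369  0.189  1.959 -0.     0.991 -0.955]
[[283.0533775  192.48158314]
 [282.15929649 172.45334897]
 [484.7526002  345.94849   ]
 [485.2312724  326.00302549]
 [413.70043908 143.9911869 ]
 [413.67560726 122.40543788]
 [219.56156303 222.99904283]]
```

View pics/v3.png

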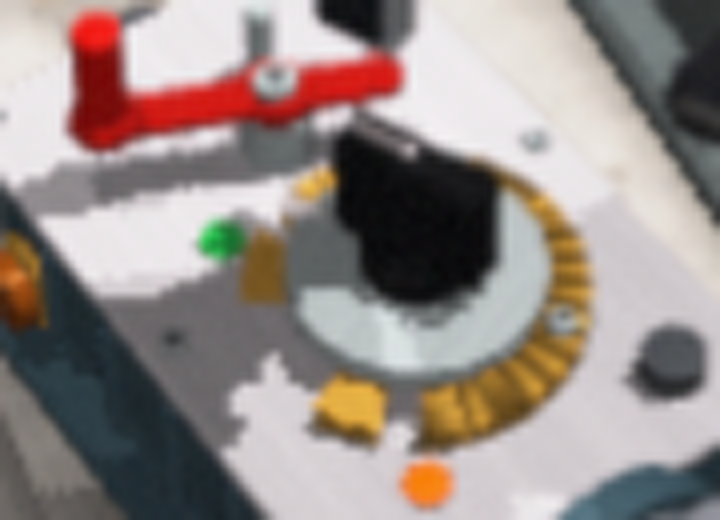

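The knob is home: bar top at ≈(418,155), about 158 predicted for home against 136 for lifted. The pointer sits in the left notch by the green dot (220,240). A grey pin near (258,20) may be the keeper's stop, so I'll triangulate it before choosing finger height.

Run:
```python
from h import *
t=np.array([148,213])/6.5+[320,200]; s=np.array([262,108])/5+[250,225]
ft,fs=grab_frame("top"),grab_frame("side")
r=least_squares(lambda X:np.r_[proj(ft,[X])[0]-t,proj(fs,[X])[0]-s],[445,-80,95]);print(r.x,r.fun)
for X in ([445.4,-111.9,98],[400.9,-100.4,129]): print((proj(fs,[X])[0]-[270,245])*8,(proj(ft,[X])[0]-[320,200])*6.5)
```

```text
[451.63048609 -81.98040968  87.81432699] [ 0.05656373 -0.25225295 -0.18851209  0.04480657]
[277.25600577  69.79438574] [216.99300445 223.13454902]
[96.04771663 11.16497251] [198.06411361 317.43884174]
```

play_rows:
  moves:
    - [[0,0,0],[0,0,-0.146],40]
    - [[0,0,0],[0,0,-0.146],40]
    - [[0,0,0],[0,0,-0.146],40]
    - [[0,0,0],[0,0,-0.146],40]
    - [[0,0,0],[0,0,-0.146],40]
    - [[0.0245,0.0194,0.01],[0,0,0],40]
    - [[0.0245,0.0194,0.01],[0,0,0],40]
    - [[0.0245,0.0194,0.01],[0,0,0],40]
    - [[0,0,0],[0,0,0],40]
    - [[0,0,0],[0,0,0],40]

```text
clock: 13.35
eef_pos: [399.6, -99.8, 158.6]
tcp_rot: [-3.141, -0.002, 2.888]
contact_force: [-0.5, -0.0, 0.7]
opening: 0.401
```

Run:
```python
from h import *
s=sense();print(s["eef_pos"],s["tcp_rot"])
f=grab_frame("side");im=f["pixels"][:,:,::-1][200:300,260:360]
cv2.imwrite("pics/v4.png",cv2.resize(im,None,fx=5.5,fy=5.5,interpolation=2))
```

```text
[399.60057582 -99.77695667 158.60290179] [-3.14144779e+00 -1.73385388e-03  2.88804504e+00]
```

View pics/v4.png

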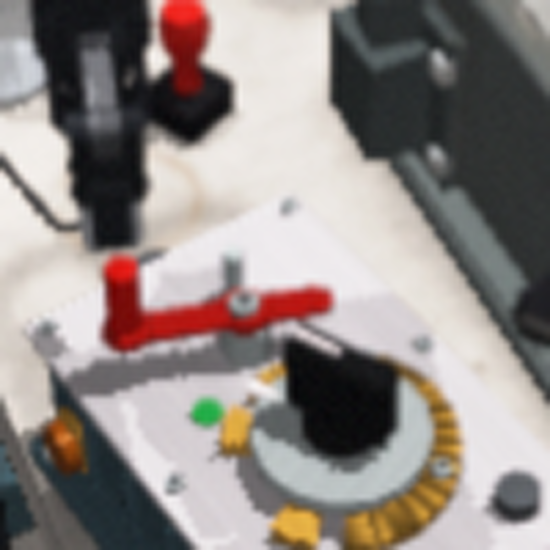

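The post top is at (122,265) and the near finger tip at (110,245). I'll check the expected finger position numerically before descending.

Run:
```python
from h import *
f=grab_frame("side");s=sense();p=np.array(s["eef_pos"]);Y=s["tcp_rot"][2]
x=np.array([np.cos(Y),np.sin(Y),0]);y=np.array([np.sin(Y),-np.cos(Y),0]);z=np.array([0,0,1])
q=lambda X:((proj(f,[X])[0]-[260,200])*5.5).round(0)
for a in(-11,0,11):
    print(a,[q(p+a*x+d*y+5*z) for d in(-17,-24,17,24)])
print("tcp",q(p),"post",q([400.9,-100.4,129]),"post 95",q([400.9,-100.4,95]))
```

```text
-11 [array([150., 218.]), array([152., 232.]), array([140., 153.]), array([138., 140.])]
0 [array([119., 222.]), array([121., 236.]), array([110., 156.]), array([109., 143.])]
11 [array([ 88., 226.]), array([ 90., 240.]), array([ 81., 160.]), array([ 79., 147.])]
tcp [116. 198.] post [121. 255.] post 95 [127. 316.]
```

play_rows:
  moves:
    - [[-0.0025,0,0.015],[0,0,0],40]
    - [[0,0,0.015],[0,0,0],40]
    - [[0,0,0.015],[0,0,0],40]
    - [[0,0,0.0095],[0,0,0],40]
    - [[0,0,0],[0,0,0],40]
    - [[0,0,0],[0,0,0],25]
    - [[0,0,0],[0,0,0],20]
    - [[0,0,0],[0,0,0],18]
    - [[0,0,0],[0,0,0],18]
  squeeze: 20

```text
clock: 14.35
eef_pos: [402.9, -101.0, 105.4]
tcp_rot: [-3.141, 0.001, 2.887]
contact_force: [-1.7, -1.9, 0.7]
opening: 0.182
```

```bash
python3 s.py
```

```text
clock 14.35
eef_pos [ 402.899 -100.963  105.416]
tcp_rot [-3.141e+00  1.000e-03  2.887e+00]
contact_force [-1.713 -1.917  0.662]
wrist_torque [-0.329  0.218 -0.06 ]
opening 0.18184947970014953
qpos [-0.249  0.213  2.177 -0.     0.751 -1.565]
```

play_rows:
  moves:
    - [[-0.0002,0.0046,0],[0,0,0.1],18]
    - [[-0.0002,0.0046,0],[0,0,0.1],18]
    - [[-0.0002,0.0046,0],[0,0,0.1],18]
    - [[-0.0002,0.0046,0],[0,0,0.1],18]
    - [[0,0,0],[0,0,0],18]
    - [[0,0,0],[0,0,0],18]

```text
clock: 14.95
eef_pos: [410.7, -84.1, 105.2]
tcp_rot: [3.141, 0.0, 2.49]
contact_force: [0.2, -0.3, 0.0]
opening: 0.183
```

```bash
python3 s.py
```

```text
clock 14.95
eef_pos [410.717 -84.15  105.173]
tcp_rot [3.141 0.    2.49 ]
contact_force [ 0.211 -0.263  0.02 ]
wrist_torque [ 0.008 -0.009  0.005]
opening 0.18265084373846782
qpos [-0.206  0.219  2.169  0.     0.753 -1.125]
```

play_rows:
  moves:
    - [[-0.0002,0.0046,0],[0,0,0.1],18]
    - [[-0.0002,0.0046,0],[0,0,0.1],18]
    - [[-0.0002,0.0046,0],[0,0,0.1],18]

```text
clock: 15.25
eef_pos: [420.3, -74.9, 105.1]
tcp_rot: [-3.141, 0.0, 2.186]
contact_force: [-1.6, -3.2, 0.1]
opening: 0.179
```

```bash
python3 s.py
python3 - <<'E'
from h import *
f=grab_frame("side");im=f["pixels"][:,:,::-1][200:300,260:360]
cv2.imwrite("pics/v5.png",cv2.resize(im,None,fx=5.5,fy=5.5,interpolation=2))
E
```

```text
clock 15.25
eef_pos [420.318 -74.898 105.058]
tcp_rot [-3.141  0.     2.186]
contact_force [-1.56  -3.179  0.05 ]
wrist_torque [-0.447  0.127  0.046]
opening 0.17923534156577625
qpos [-1.800e-01  2.310e-01  2.153e+00 -1.000e-03  7.580e-01 -7.940e-01]
```

View pics/v5.png

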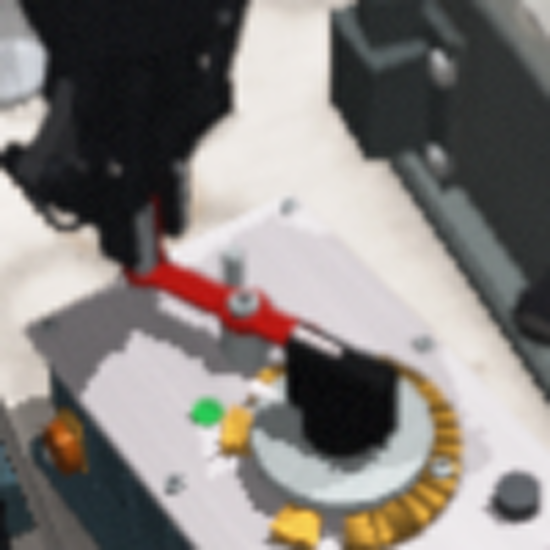

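The cage holds the post, near (150,230). The blade is swinging towards the collar with about 3.5 N.

play_rows:
  moves:
    - [[-0.0002,0.0046,0],[0,0,0.1],18]
    - [[-0.0002,0.0046,0],[0,0,0.1],18]
    - [[-0.0002,0.0046,0],[0,0,0.1],18]

```text
clock: 15.6
eef_pos: [432.2, -68.6, 104.9]
tcp_rot: [-3.141, -0.0, 1.887]
contact_force: [-1.2, -2.3, 0.7]
opening: 0.18
```

play_rows:
  moves:
    - [[0,0.0015,0],[0,0,0.033],18]

```text
clock: 15.7
eef_pos: [433.8, -68.0, 104.9]
tcp_rot: [-3.141, -0.0, 1.855]
contact_force: [-1.6, -1.9, 0.2]
opening: 0.176
```

play_rows:
  moves:
    - [[0,0.0015,0],[0,0,0.033],18]

```text
clock: 15.8
eef_pos: [435.0, -67.7, 104.9]
tcp_rot: [-3.141, -0.0, 1.824]
contact_force: [-1.2, -2.4, -0.4]
opening: 0.178
```

play_rows:
  moves:
    - [[0,0.0015,0],[0,0,0.033],18]

```text
clock: 15.9
eef_pos: [436.4, -67.3, 104.9]
tcp_rot: [-3.141, -0.0, 1.791]
contact_force: [-1.8, -2.2, 0.2]
opening: 0.182
```

play_rows:
  moves:
    - [[0,0.001,0],[0,0,0.02],18]

```text
clock: 16.0
eef_pos: [437.5, -67.1, 104.9]
tcp_rot: [-3.141, -0.0, 1.77]
contact_force: [-1.4, -1.3, -0.5]
opening: 0.182
```

play_rows:
  moves:
    - [[0,0.001,0],[0,0,0.02],18]

```text
clock: 16.1
eef_pos: [437.7, -67.1, 104.7]
tcp_rot: [-3.139, -0.0, 1.75]
contact_force: [-7.1, -5.7, 4.0]
opening: 0.18
```

Tangential force jumped from about 2 to 7 N at (437.7,−67.1), which is where the stop was predicted. I'll ease off, open and lift away.

play_rows:
  moves:
    - [[0,0,0],[0,0,0],18]

```text
clock: 16.2
eef_pos: [437.7, -67.0, 104.7]
tcp_rot: [-3.139, -0.0, 1.75]
contact_force: [-5.0, -4.3, 2.2]
opening: 0.176
```

play_rows:
  moves:
    - [[0,-0.001,0],[0,0,0],22]
    - [[0,0,0],[0,0,0],30]
    - [[0,0,0],[0,0,0],40]
    - [[0,0,0],[0,0,0],40]
    - [[0,0,-0.02],[0,0,0],40]
    - [[0,0,-0.03],[0,0,0],40]
    - [[0,0,-0.04],[0,0,0],40]
    - [[0.04,0,-0.03],[0,0,0],40]
    - [[0.045,0,0],[0,0,0],40]
    - [[0.045,0,0],[0,0,0],40]
    - [[0,0,0],[0,0,0],40]

```text
clock: 17.3
eef_pos: [414.3, 65.1, 225.4]
tcp_rot: [3.141, -0.002, 1.752]
contact_force: [-0.2, -0.1, -0.6]
opening: 0.401
```

```bash
python3 s.py
python3 - <<'E'
from h import *
a=[]
for n,(r,c,h,w) in dict(side=(235,270,80,90),top=(200,320,80,90)).items():
    f=grab_frame(n);a.append(cv2.resize(f["pixels"][:,:,::-1][r:r+h,c:c+w],(396,352),interpolation=2))
    for k in(1.31,1.2,1.0):
        P=W([457.3,-174.8,.187],[[46*np.cos(np.pi/2+1.31-k),64+46*np.sin(np.pi/2+1.31-k),129],[0,64,98]]); print(n,k,((proj(f,P)-[c,r])*4.4).round(0).tolist())
cv2.imwrite("pics/v6.png",np.hstack(a))
E
```

```text
clock 17.3
eef_pos [414.293  65.116 225.426]
tcp_rot [ 3.141e+00 -2.000e-03  1.752e+00]
contact_force [-0.224 -0.061 -0.552]
wrist_torque [ 0.022  0.042 -0.015]
opening 0.4005665259271948
qpos [ 1.510e-01  3.000e-02  2.054e+00  2.000e-03  1.056e+00 -3.100e-02]
side 1.31 [[99.0, -19.0], [153.0, 82.0]]
side 1.2 [[90.0, -14.0], [153.0, 82.0]]
side 1.0 [[76.0, -4.0], [153.0, 82.0]]
top 1.31 [[81.0, 159.0], [147.0, 151.0]]
top 1.2 [[83.0, 166.0], [147.0, 151.0]]
top 1.0 [[89.0, 179.0], [147.0, 151.0]]
```

View pics/v6.png

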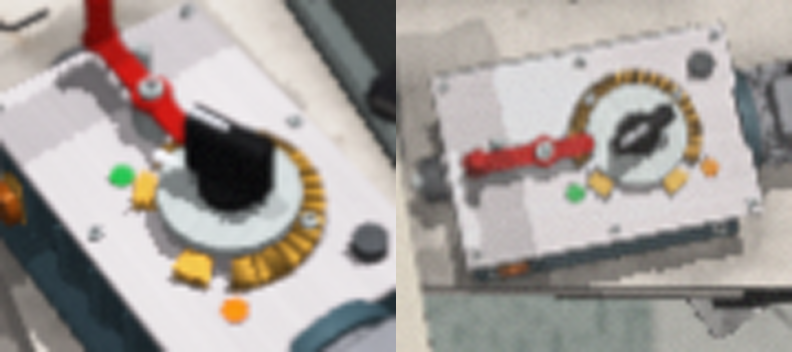

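The top view shows the keeper post at (79,160), against (81,159) predicted at its stop. The blade lies over the collar rim and the gripper is well clear, so I'll hand in.

```bash
python3 -c "
from rig import *
print(sign_off())"
```

```text
the job is handed in; nothing more can be done
None
```

The job is done and handed in at about 17.4 s of the 58 s allowed.

**Selector knob:** I pulled it up about 11.5 mm and turned it to about -1.17 rad, where the camera put the notch by the green dot. I then lowered it in small steps. The pull stayed at 8 to 9 N past the 8 mm plate height, so the tooth went into the notch on the first try without pressing on the plate. From there it went down to home and I released it.

**Keeper:** I swung it round with the post held loosely between the fingers, at about 2 to 4 N. At the stop the force along the swing rose to about 7 N; I backed off there, opened the fingers and lifted clear.

**Last checks:**
- **Knob:** The side picture after release showed the bar top at its home height and the pointer at the notch by the green dot.
- **Keeper:** The final top picture put the post within 2 zoomed pixels (under 2 mm) of its stop position, with the blade over the collar rim.
- **Robot:** The gripper was clear and the force reading was about zero. I touched none of the other things on the table.

**Disagreements:** The two cameras differed by 1 to 2 pixels (up to about 5 mm), so I took the knob's axis from the grip instead. The last force reading before I let go of the knob was still about 5 N downward, so its home position rests on the height reached and the pictures.

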